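Run a fingertip along a roller feeder's trip rail

ROBOT

A 6-joint arm with a two-finger parallel gripper is mounted at the origin on the work surface. World frame = base frame: x ahead of the robot, y to its left, z up, the work surface at z = 0. Lengths are in m, angles in rad, forces in N, time in s.
With the tool pointing down it reaches from about 0.275 to 0.725 m from the base axis. Payload 15.9 kg.
Tool frame: the origin (TCP) lies midway between the tips of the shut fingers; the grasp point (between the pads) lies 19 mm behind it; z points along the fingers, x is the direction in which the jaws open and shut, and the axes are right-handed (so a half turn about z gives the same grasp; the last joint's range is limited). The gripper opens to 85 mm and grips with 20 to 120 N. Pads are 22 mm wide; open, the fingers measure 114 mm over their backs; the gripper's body (76 mm by 85 mm) begins 54 mm behind the grasp point. The pads swing forward as they close: fully open they stand 13 mm farther back than shut.
Start: joints at [1.128, 0.213, -0.034, 1.323, 0, 1.571], TCP at [0.214, 0.452, 0.192] pointing down, gripper open.
Joint ranges: [-2.98, 2.98], [-0.74, 1.72], [-1.14, 1.35], [-2.1, 2.04], [-1.57, 1.44], [-3.14, 3.14]. Speed limits (rad/s): [1.89, 1.89, 2.39, 2.57, 3.14, 3.14].

INTERFACE

Orientations are given as a unit quaternion [w, x, y, z].
In Python, from station import get_obs, capture, hand_in, trace, tip_of gives the robot as it stands.
- The arm moves only by the tool drive_tool, never from a script. Its argument "plan" is one flat list of numbers, 7 for each row, row after row: the finger opening in cm, from 0 to 8.54, then the shift along the tool's x, y, z in cm, then the turn, a rotation vector about the tool's x, y, z in rad. In form: [hand, tx, ty, tz, ax, ay, az, hand, tx, ty, tz, ax, ay, az, ...]. A call has 1 to 20 rows; each row is the pose to reach, as a shift and turn from the pose measured when the call began, along the tool's axes at that moment; what a row does not reach only later rows make up. A row lasts 1/10 s, in which the tool goes at most 50 mm and 8.59 degrees, less where a joint would pass 70% of its speed; a pose out of reach is approached as far as the arm can. A call with a gripper value outside its range is refused whole. The fingers move at their own pace and stop on an object; "force" is the grip in N (left out, the last holds). Time passes only in rows, so rows that repeat a pose let the fingers close. It gives the time, the measured TCP pose, the force and the opening at its end, in the units of the state.
- get_obs(): the state, without advancing time (a new reading comes with each control period).
- capture(name): name is "side" or "top"; returns a dict with "pixels" (384x512x3 uint8, blue, green, red), "intrinsics" (3x3 intrinsics, pixels), "world_to_cam" (4x4, takes a point from world to camera coordinates). Camera axes: x right, y down, z forward; pixel columns grow to the right and rows downward; lengths in m; the calibration is good to about 2 mm. A picture is of the moment at which its call begins. There is no depth.
- hand_in(): hands the job in, once; it reports no verdict.
Trained networks look in a picture, given as the dict that the camera call returned (one of the last four; its "shot" number tells which), for a name from the list of things; names that differ only in an ending like _2 or _b are one class to them, and where a whole thing is asked for, a point or a joint stands for the part that bears it (a point fixed in the world has none). Each returns a list of dicts, best first, with "confidence" (0 to 1); they miss things now and then, are a little off and sometimes report something else, mostly with a low value. They report only what shows in the picture. A call takes as long as a camera call.
- trace(picture, thing): "region" (384x512 bool, what is visible of it) and "location" ([column, row] in pixels, amid what is visible of it).
- tip_of(picture, thing): "location" ([column, row] in pixels: a listed point, or the origin of a listed thing).
The state is a dict: "time": time; "qpos": joint angles; "qd": joint speeds; "tau": joint torques, N m; "tcp_pos": TCP position; "tool_rot": TCP orientation; "wrist_force": force on the tool from outside, world axes, zero at the start; "moment": the same for the moment, N m; "grip_width": opening from 0.0 (shut) to 1.0 (fully open).
Only numpy, scipy, OpenCV 4.12 (cv2) and the standard library are available. Lean on these libraries where they do the work, as an engineer would, in place of code of your own. Each camera call takes 0.05 s, during which the arm holds its last target. There are 200 camera calls.

TASK

Test the trip rail of the roller feeder: with the fingers shut and pointing straight down, press the bent steel strip lightly down at the screw head next to the gear housing, and run the fingertips along it, over every screw head and round the bend, to the last one, keeping the strip pressed part-way down all along, without lifting off on the way, shoving it hard or pressing it right to the bottom. Then lift off so that the strip springs back up; only touch it, never pull it up, and leave everything else on the bench where it is.

Things in the scene. Friction and masses are not known exactly. Their poses are not given: they have to be found in the camera images.
- feeder: roller feeder, fixed to the bench: red base 200 x 340 mm, 50 mm high; two rollers along its rear, 280 mm long, top 120 mm above the bench; grey gear housing 130 x 70 mm, 125 mm high, at its +y end. Origin: on the bench, under the base near its middle; +x from the front (rail side) to the rollers, +y along the rollers to the gear housing, z up
- trip_rail (a joint): how far the trip rail is pressed straight down (m): 0 at rest, 0.012 at the bottom; a 600 N/m spring lifts it back. Plain flat steel strip along the feeder's front, 28 mm wide, 6 mm thick, top 95 mm above the bench at rest; past the fourth screw head it bends 40 degrees towards the rollers. It goes down level wherever it is pressed
- screw0 (a point): trip rail's top face at a flush dark screw head 11 mm across, on the strip's centre line: first screw head, at the rail's end next to the gear housing. Screw heads are 44 mm apart, the strip ends 16 mm beyond the first and last. The point rides with the rail; axes as the feeder's
- screw1 (a point): trip rail's top face at a flush dark screw head 11 mm across, on the strip's centre line: second. Screw heads are 44 mm apart, the strip ends 16 mm beyond the first and last. The point rides with the rail; axes as the feeder's
- screw2 (a point): trip rail's top face at a flush dark screw head 11 mm across, on the strip's centre line: third. Screw heads are 44 mm apart, the strip ends 16 mm beyond the first and last. The point rides with the rail; axes as the feeder's
- screw3 (a point): trip rail's top face at a flush dark screw head 11 mm across, on the strip's centre line: fourth, at the bend. Screw heads are 44 mm apart, the strip ends 16 mm beyond the first and last. The point rides with the rail; axes as the feeder's
- screw4 (a point): trip rail's top face at a flush dark screw head 11 mm across, on the strip's centre line: fifth, past the bend. Screw heads are 44 mm apart, the strip ends 16 mm beyond the first and last. The point rides with the rail; axes as the feeder's
- screw5 (a point): trip rail's top face at a flush dark screw head 11 mm across, on the strip's centre line: last, at the free end past the bend. Screw heads are 44 mm apart, the strip ends 16 mm beyond the first and last. The point rides with the rail; axes as the feeder's
- bushing: bystander: brass bushing, 26 mm across, 30 mm high, standing on the feeder's deck between the rail and the rollers; origin at the centre of its underside
- wrench: bystander: steel open wrench, 170 mm long, lying on the bench in front of the feeder
- socket: bystander: steel socket, 28 mm across, 36 mm high, standing on the bench in front of the feeder
- spray_can: bystander: can, 56 mm across, 150 mm high, standing on the left
- hammer: bystander: hammer, 250 mm long, lying on the left
- mug: bystander: white mug, 80 mm across, 90 mm high, on the right
- parts_tray: bystander: steel parts tray 120 x 160 x 35 mm, on the right
- jar: bystander: jar with black cap, 60 mm across, 80 mm high, on the left

How it is judged:
On the way, in this order (a step that is already met when the one before it is completed fails the run):
1. a fingertip presses the rail part-way down (more than 2 mm) within 16 mm of screw head 1 of 6 (horizontal distance between the grasp point and screw0 below 0.016 m and value of joint trip_rail above 0.002 m and contact force between the fingers and feeder above 0.3 N).
2. a fingertip presses the rail part-way down (more than 2 mm) within 16 mm of screw head 2 of 6 (horizontal distance between the grasp point and screw1 below 0.016 m and value of joint trip_rail above 0.002 m and contact force between the fingers and feeder above 0.3 N).
3. a fingertip presses the rail part-way down (more than 2 mm) within 16 mm of screw head 3 of 6 (horizontal distance between the grasp point and screw2 below 0.016 m and value of joint trip_rail above 0.002 m and contact force between the fingers and feeder above 0.3 N).
4. a fingertip presses the rail part-way down (more than 2 mm) within 16 mm of screw head 4 of 6 (horizontal distance between the grasp point and screw3 below 0.016 m and value of joint trip_rail above 0.002 m and contact force between the fingers and feeder above 0.3 N).
5. a fingertip presses the rail part-way down (more than 2 mm) within 16 mm of screw head 5 of 6 (horizontal distance between the grasp point and screw4 below 0.016 m and value of joint trip_rail above 0.002 m and contact force between the fingers and feeder above 0.3 N).
6. a fingertip presses the rail part-way down (more than 2 mm) within 16 mm of screw head 6 of 6 (horizontal distance between the grasp point and screw5 below 0.016 m and value of joint trip_rail above 0.002 m and contact force between the fingers and feeder above 0.3 N).
At the end, for the whole second after the job is handed in: After the six screw heads were passed in order with the rail pressed, the rail is back within 1.5 mm of its rest height and every bystander lies within 20 mm of where it was (value of joint trip_rail between -0.0015 and 0.0015 m and distance of each of bushing, wrench, socket, spray_can, hammer, mug, parts_tray, jar from where it was at the start of the episode below 0.02 m); the robot touches nothing.
It fails at once if the rail is pressed right down (more than 11 mm of its 12 mm travel) (value of joint trip_rail above 0.011 m).
It fails at once if the rail is pulled up by more than 4 mm (value of joint trip_rail below -0.004 m).
It fails at once if the feeder or its rail is shoved with more than 25 N (contact force between anything else and feeder above 25 N).
It fails at once if the fingertips come off the rail part-way along (low over it, near screw heads 2 to 5, with the rail up) ((horizontal distance between the grasp point and screw1 below 0.018 m and z of the grasp point in the frame of screw1 below 0.035 m and value of joint trip_rail below 0.001 m) or (horizontal distance between the grasp point and screw2 below 0.018 m and z of the grasp point in the frame of screw2 below 0.035 m and value of joint trip_rail below 0.001 m) or (horizontal distance between the grasp point and screw3 below 0.018 m and z of the grasp point in the frame of screw3 below 0.035 m and value of joint trip_rail below 0.001 m) or (horizontal distance between the grasp point and screw4 below 0.018 m and z of the grasp point in the frame of screw4 below 0.035 m and value of joint trip_rail below 0.001 m)).
It fails at once if a bystander is moved more than 20 mm (distance of any of bushing, wrench, socket, spray_can, hammer, mug, parts_tray, jar from where it was at the start of the episode above 0.02 m).
It also fails if it takes over 40 s, if anything falls off the work surface, if the arm or the gripper's body presses on something with over 40 N, if the wrist force passes 120 N, or if a joint passes its speed limit or range.

## Working session

There is one attempt and no reset: what is moved stays moved. The work goes in short steps, Python scripts to look and compute and a tool call to move; the robot and the scene stay as the last step left them, time stands still between calls to the robot, and variables do not carry over. Pictures are saved under pics/ and viewed, about 8 in all and at most 12, crops included, and the job is handed in when it is done.

Besides the shell and the picture viewer there is one more tool, called after ">>>" by a JSON object that holds its "method" and its "body", one argument or row to a line. drive_tool: Moves the arm, as the interface text tells. Its arguments: {"type":"object","properties":{"plan":{"type":"array"},"force":{"type":"number"}},"required":["plan"]}

```bash
mkdir -p pics; cat > h.py <<'E'
import numpy as np, cv2
from station import get_obs, capture, hand_in, trace, tip_of
def ray(p,uv):
    K=p["intrinsics"];T=np.array(p["world_to_cam"]);R=T[:3,:3];t=T[:3,3]
    d=R.T@np.linalg.inv(K)@np.array([uv[0],uv[1],1.]);return -R.T@t,d
def onz(p,uv,z):
    c,d=ray(p,uv);return c+d*(z-c[2])/d[2]
def proj(p,X):
    T=np.array(p["world_to_cam"]);c=T[:3,:3]@X+T[:3,3];q=p["intrinsics"]@c;return q[:2]/q[2]
E
python3 - <<'E'
from h import *
o=get_obs();print(o)
ims=[]
for n in("top","side"):
    p=capture(n);im=p["pixels"].copy()
    for k in range(6):
        r=tip_of(p,f"screw{k}")
        for q in r[:2]: print(n,k,q["location"],round(q["confidence"],2),onz(p,q["location"],.095).round(4))
        if r: cv2.circle(im,tuple(int(round(v)) for v in r[0]["location"]),2,(0,255,0),-1)
    for t in("feeder","bushing"):
        for q in tip_of(p,t)[:1]: print(n,t,q["location"],q["confidence"],onz(p,q["location"],0 if t=="feeder" else .05).round(3))
    cv2.imwrite(f"pics/{n}.png",im)
E
```

```text
{'time': 0.0, 'qpos': array([ 1.12797581e+00,  2.13344970e-01, -3.50901804e-02,  1.32348977e+00,
       -3.92991126e-05,  1.57081000e+00]), 'qd': array([-0.00057178, -0.00012264,  0.00120339, -0.00011178, -0.00058541,
        0.00063321]), 'tau': array([ 5.18932138e-03, -6.86162853e+01,  4.87118626e+01,  1.74416421e-02,
        2.51667734e-04, -2.59765159e-05]), 'tcp_pos': array([0.21408777, 0.45140966, 0.19180944]), 'tool_rot': array([ 3.18261359e-04,  8.45133572e-01,  5.34554887e-01, -4.66399444e-04]), 'wrist_force': array([ 0.49221381, -0.81503639, -0.19945955]), 'moment': array([-0.02819635,  0.03332281, -0.04664644]), 'grip_width': 0.9987299539278891}
top 0 [246.2, 170.7] 0.96 [0.6035 0.0331 0.095 ]
top 0 [257.0, 178.2] 0.94 [ 0.5743 -0.0069  0.095 ]
top 1 [246.2, 170.7] 0.96 [0.6035 0.0331 0.095 ]
top 1 [257.0, 178.2] 0.94 [ 0.5743 -0.0069  0.095 ]
top 2 [246.2, 170.7] 0.96 [0.6035 0.0331 0.095 ]
top 2 [257.0, 178.2] 0.94 [ 0.5743 -0.0069  0.095 ]
top 3 [246.2, 170.7] 0.96 [0.6035 0.0331 0.095 ]
top 3 [257.0, 178.2] 0.94 [ 0.5743 -0.0069  0.095 ]
top 4 [246.2, 170.7] 0.96 [0.60
[... 306 characters left out ...]
 [0.59   0.0743 0.095 ]
side 0 [286.0, 199.0] 0.94 [ 0.5866 -0.0991  0.095 ]
side 1 [253.2, 171.3] 0.97 [0.59   0.0743 0.095 ]
side 1 [286.0, 199.0] 0.94 [ 0.5866 -0.0991  0.095 ]
side 2 [253.2, 171.3] 0.97 [0.59   0.0743 0.095 ]
side 2 [286.0, 199.0] 0.94 [ 0.5866 -0.0991  0.095 ]
side 3 [253.2, 171.3] 0.97 [0.59   0.0743 0.095 ]
side 3 [286.0, 199.0] 0.94 [ 0.5866 -0.0991  0.095 ]
side 4 [253.2, 171.3] 0.97 [0.59   0.0743 0.095 ]
side 4 [286.0, 199.0] 0.94 [ 0.5866 -0.0991  0.095 ]
side 5 [253.2, 171.3] 0.97 [0.59   0.0743 0.095 ]
side 5 [286.0, 199.0] 0.94 [ 0.5866 -0.0991  0.095 ]
side feeder [285.4, 209.6] 0.9 [ 0.632 -0.042  0.   ]
side bushing [288.7, 189.4] 0.4 [ 0.662 -0.017  0.05 ]
```

```bash
python3 - <<'E'
from h import *
for n in("top","side"):
    p=capture(n);im=p["pixels"].copy()
    c=[]
    for q in tip_of(p,"screw0"): print(n,np.round(q["location"],1),round(q["confidence"],2),onz(p,q["location"],.095).round(4)); c.append(q["location"])
    c=np.array(c)
    x0,y0=(150,80) if n=="top" else (160,90)
    a=cv2.resize(im[y0:y0+190,x0:x0+230],None,fx=3.2,fy=3.2,interpolation=cv2.INTER_CUBIC)
    for u in c: cv2.circle(a,tuple(int(v) for v in (u-[x0,y0]+.5)*3.2),3,(0,255,0),1)
    cv2.imwrite(f"pics/{n}_crop.png",a)
E
```

```text
top [289.7 168.8] 0.98 [ 0.608  -0.1299  0.095 ]
top [233.7 173.4] 0.95 [0.594 0.08  0.095]
top [283.7 172.9] 0.79 [ 0.5927 -0.107   0.095 ]
top [256.2 178.4] 0.72 [ 0.5736 -0.0039  0.095 ]
top [272.  179.8] 0.65 [ 0.5673 -0.0627  0.095 ]
side [255.9 172.5] 0.88 [0.5931 0.0637 0.095 ]
side [289.2 198.3] 0.81 [ 0.5961 -0.1015  0.095 ]
side [262.4 177.9] 0.8 [0.5926 0.0271 0.095 ]
side [297.8 205.9] 0.63 [ 0.5941 -0.1424  0.095 ]
side [274.2 197.9] 0.6 [ 0.5623 -0.0764  0.095 ]
```

View pics/top_crop.png

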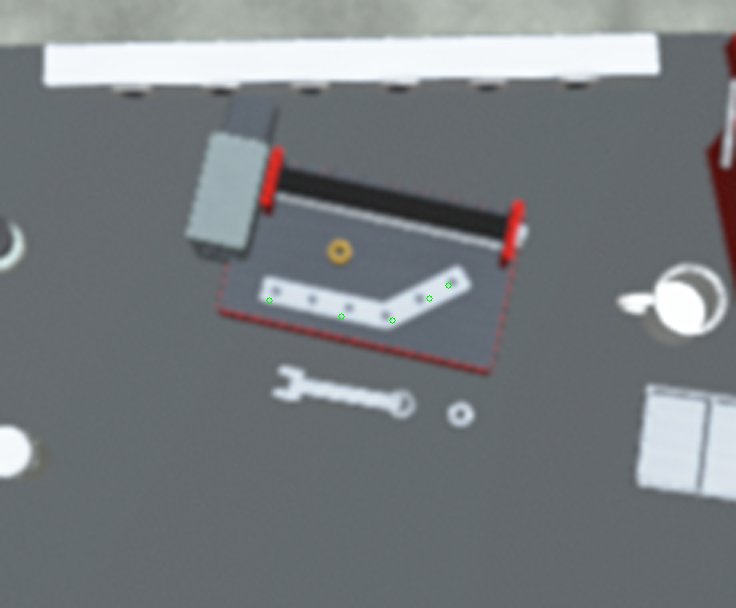

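View pics/side_crop.png

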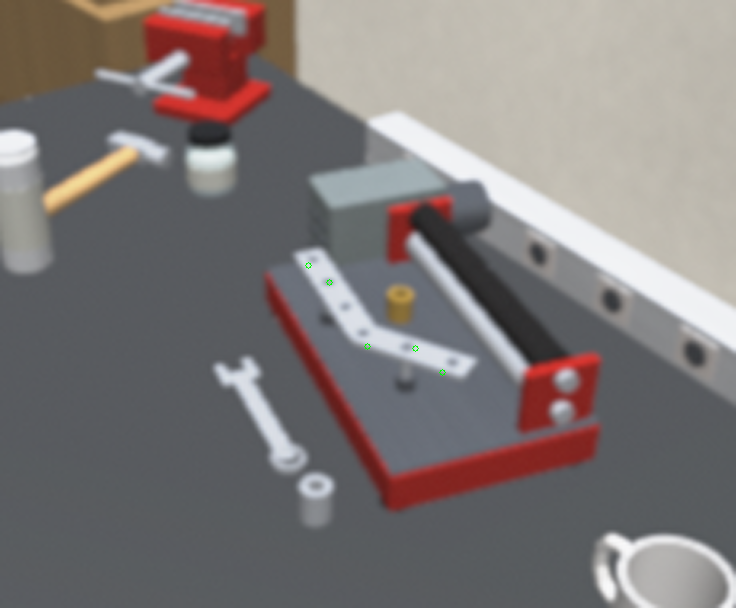

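View pics/side.png

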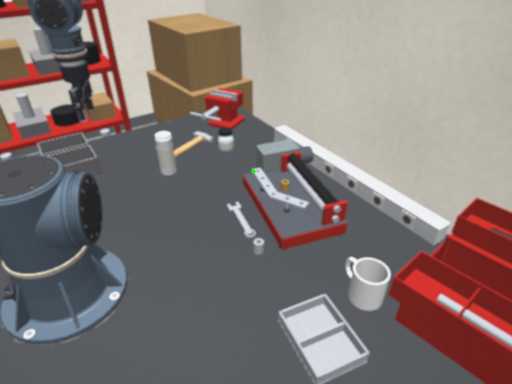

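```bash
python3 - <<'E'
from h import *
from scipy.optimize import least_squares
g={"top":([(276,291),(312,300),(349,308),(386,316),(419,299),(452,282)],(150,80)),
"side":([(313,259),(329,282),(345,306),(363,332),(407,347),(453,362)],(160,90))}
P=[];U=[]
for n,(l,o) in g.items():
    p=capture(n);G=cv2.cvtColor(p["pixels"],cv2.COLOR_BGR2GRAY).astype(float)
    for a in l:
        u=np.array(a)/3.2-.5+o
        for _ in range(4):
            # darkness-weighted centroid in small window
            x,y=np.meshgrid(np.arange(-2.,2.01,.25),np.arange(-2.,2.01,.25)); m=x*x+y*y<4
            v=cv2.remap(G.astype(np.float32),(u[0]+x).astype(np.float32),(u[1]+y).astype(np.float32),cv2.INTER_CUBIC)
            w=np.clip(np.median(v[m])-v,0,None)*m*np.exp(-(x*x+y*y)/2); u=u+.5*np.array([(w*x).sum(),(w*y).sum()])/w.sum()
        print(n,u.round(2),(np.array(a)/3.2-.5+o).round(2))
        U.append(u)
    P+=[p]*6
def model(q):
    x,y,t,z=q; d=np.array([np.cos(t),np.sin(t)]); t2=t+np.radians(40); e=np.array([np.cos(t2),np.sin(t2)])
    s=[np.array([x,y])+.044*k*d for k in range(4)]; s+=[s[3]+.044*k*e for k in(1,2)]
    return np.array([[*a,z] for a in s])
U=np.array(U)
f=lambda q,idx=range(12):np.concatenate([proj(P[i],model(q)[i%6])-U[i] for i in idx])
for idx in(range(12),range(6),range(6,12)):
    r=least_squares(lambda q:f(np.r_[q,.095],idx),[.6,.07,-1.75],loss="soft_l1",f_scale=.5);print(r.x,f(np.r_[r.x,.095],idx).reshape(-1,2).round(1).tolist())
    print(model(np.r_[r.x,.095])[:,:2].round(4).tolist())
r=least_squares(f,[.6,.07,-1.75,.095]);print("freez",r.x)
E
```

```text
top [235.81 170.55] [235.75 170.44]
top [247.1  173.18] [247.   173.25]
top [258.58 175.76] [258.56 175.75]
top [270.09 178.23] [270.12 178.25]
top [280.62 172.92] [280.44 172.94]
top [290.91 167.68] [290.75 167.62]
side [257.32 170.58] [257.31 170.44]
side [262.2  177.68] [262.31 177.62]
side [267.43 185.32] [267.31 185.12]
side [272.98 193.54] [272.94 193.25]
side [286.72 197.94] [286.69 197.94]
side [300.94 202.73] [301.06 202.62]
[ 0.60409575  0.0720204  -1.81156637] [[-0.0, 0.2], [0.1, 0.1], [0.1, 0.1], [0.1, 0.2], [0.0, 0.2], [0.2, 0.2], [0.0, -0.3], [0.1, -0.2], [0.0, -0.2], [0.0, -0.3], [0.1, -0.2], [0.1, -0.3]]
[[0.6041, 0.072], [0.5936, 0.0293], [0.5831, -0.0134], [0.5726, -0.0562], [0.592, -0.0956], [0.6115, -0.1351]]
[ 0.6045693   0.07240137 -1.81033175] [[-0.1, 0.0], [0.0, -0.0], [0.0, -0.1], [0.0, 0.0], [-0.1, 0.0], [0.1, -0.0]]
[[0.6046, 0.0724], [0.5941, 0.0297], [0.5837, -0.0131], [0.5733, -0.0558], [0.5927, -0.0953], [0.6122, -0.1347]]
[ 0.60327761  0.0710617  -1.81222298] [[-0.0, -0.1], [0.0, 0.0], [-0.0, 0.0], [-0.0, -0.0], [-0.0, 0.1], [0.1, -0.0]]
[[0.6033, 0.0711], [0.5928, 0.0283], [0.5822, -0.0144], [0.5717, -0.0571], [0.5911, -0.0966], [0.6105, -0.1361]]
freez [ 0.60455313  0.07255559 -1.81101558  0.0936271 ]
```

>>> {"method": "drive_tool", "body": {
  "plan": [0,0,0,-2,0,0,0,0,-1,3,-2,0,0,0,0,-2,6,-2,0,0,0,0,-3,9,-2,0,0,0,0,-4,12,-2,0,0,0,0,-5,15,-2,0,0,0,0,-6,18,-2,0,0,0,0,-7,21,-2,0,0,0,0,-8,24,-2,0,0,0,0,-9,27,-2,0,0,0,0,-10,30,-2,0,0,0,0,-11,33,-2,0,0,0,0,-12,36,-2,0,0,0,0,-13,39,-2,0,0,0,0,-14,42,-2,0,0,0,0,-15,45,-2,0,0,0,0,-16,48,-2,0,0,0,0,-17,50,-2,0,0,0,0,-17.6,51.5,-2,0,0,0,0,-17.6,51.5,-2,0,0,0],
  "force": 20
}}

```text
time: 3.2
tcp_pos: [0.605, 0.0706, 0.2116]
tool_rot: [-0.0, 0.846, 0.534, -0.0]
wrist_force: [0.2, 0.7, 0.1]
grip_width: 0.003
```

```bash
cat > w.py <<'E'
from h import *
from scipy.spatial.transform import Rotation as Ro
S=np.array([[.6041,.072],[.5936,.0293],[.5831,-.0134],[.5726,-.0562],[.592,-.0956],[.6115,-.1351]])
o=get_obs();q=o["tool_rot"];R=Ro.from_quat([q[1],q[2],q[3],q[0]]).as_matrix()
print("t",o["time"],"tcp",o["tcp_pos"].round(4),"F",o["wrist_force"].round(2),"grip",round(o["grip_width"],3),"q6",o["qpos"].round(2)[5]);print(R.round(4))
for k in range(6):print(k,((np.r_[S[k],.089]-o["tcp_pos"])@R*100).round(2))
E
python3 w.py
```

```text
t 3.2 tcp [0.605  0.0706 0.2116] F [0.22 0.7  0.07] grip 0.003 q6 0.56
[[ 4.301e-01  9.028e-01 -6.000e-04]
 [ 9.028e-01 -4.301e-01 -3.000e-04]
 [-5.000e-04 -4.000e-04 -1.000e+00]]
0 [ 0.1  -0.14 12.26]
1 [-4.21  0.75 12.27]
2 [-8.52  1.64 12.27]
3 [-12.83   2.53  12.27]
4 [-15.55   5.98  12.27]
5 [-18.28   9.44  12.27]
```

>>> {"method": "drive_tool", "body": {
  "plan": [0,0,0,2,0,0,0,0,0,0,4,0,0,0,0,0,0,6,0,0,0,0,0,0,8,0,0,0,0,0,0,9.5,0,0,0,0,0,0,10.5,0,0,0,0,0,0,11,0,0,0,0,0,0,11.2,0,0,0,0,0,0,11.2,0,0,0]
}}

```text
time: 4.1
tcp_pos: [0.6051, 0.0707, 0.1001]
tool_rot: [0.0, 0.846, 0.534, -0.0]
wrist_force: [-0.9, 0.5, 0.8]
grip_width: -0.001
```

```bash
python3 - <<'E'
from h import *
o=get_obs();print(o["tcp_pos"],o["wrist_force"],o["moment"])
for n,x0,y0 in(("side",200,110),("top",200,120)):
    im=capture(n)["pixels"];a=cv2.resize(im[y0:y0+110,x0:x0+140],None,fx=5,fy=5,interpolation=cv2.INTER_CUBIC);cv2.imwrite(f"pics/{n}2.png",a)
E
```

```text
[0.60513756 0.07066672 0.1000611 ] [-0.86854149  0.53877884  0.82265537] [-0.03047082  0.01675887 -0.04120481]
```

View pics/side2.png

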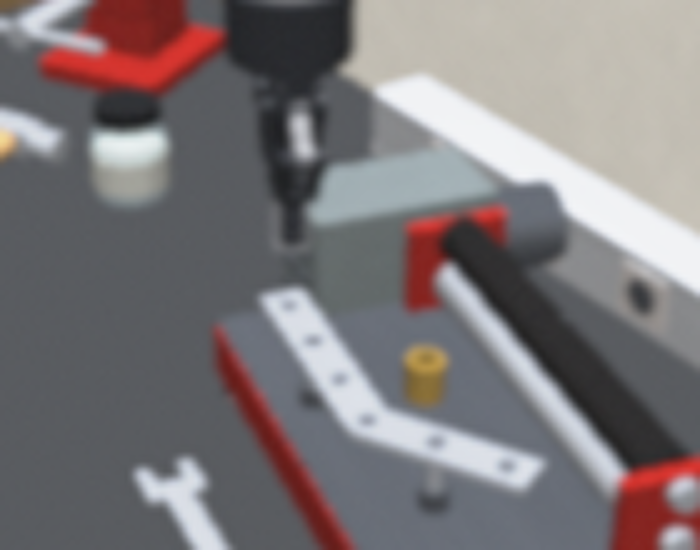

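```bash
python3 - <<'E'
from h import *
p=capture("side");q=capture("top");t=get_obs()["tcp_pos"]
f=lambda p,X,o:((proj(p,np.array(X))-o+.5)*5).round(0)
for X in(t,[.6041,.072,.095],t+[0,0,.02]):print(f(p,X,(200,110)),f(q,X,(200,120)))
E
```

```text
[292. 297.] [183. 253.]
[289. 304.] [182. 256.]
[292. 270.] [182. 248.]
```

View pics/top2.png

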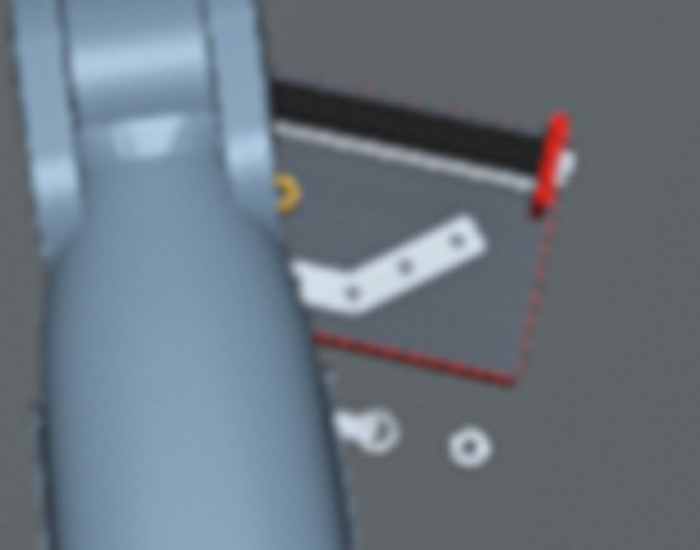

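>>> {"method": "drive_tool", "body": {
  "plan": [0,0,0,0.3,0,0,0,0,0,0,0.5,0,0,0,0,0,0,0.8,0,0,0,0,0,0,0.8,0,0,0]
}}

```text
time: 4.7
tcp_pos: [0.605, 0.0705, 0.0917]
tool_rot: [0.0, 0.846, 0.534, -0.0]
wrist_force: [0.0, 0.3, 0.4]
grip_width: -0.001
```

```bash
cat > m.py <<'E'
from h import *
F=[];Z=[];M=[]
for i in range(6):
    p=capture("side");o=get_obs();F.append(o["wrist_force"]);Z.append(o["tcp_pos"]);M.append(o["moment"])
print("tcp",np.mean(Z,0).round(5),"F",np.mean(F,0).round(2),"sd",np.std(F,0).round(2),"M",np.mean(M,0).round(3),o["time"])
a=cv2.resize(p["pixels"][110:220,200:340],None,fx=5,fy=5,interpolation=cv2.INTER_CUBIC);cv2.imwrite("pics/m%d.png"%(o["time"]*100),a)
E
python3 m.py
```

```text
tcp [0.60527 0.07055 0.09219] F [-0.01  0.07  0.18] sd [0.34 0.38 0.41] M [0.005 0.003 0.011] 5.0
```

>>> {"method": "drive_tool", "body": {
  "plan": [0,0,0,0.2,0,0,0,0,0,0,0.4,0,0,0,0,0,0,0.4,0,0,0]
}}

```text
time: 5.3
tcp_pos: [0.6052, 0.0705, 0.0879]
tool_rot: [0.0, 0.846, 0.534, -0.0]
wrist_force: [0.1, 0.3, -0.2]
grip_width: 0.003
```

```bash
python3 m.py; ls pics
```

```text
tcp [0.60535 0.07055 0.08828] F [ 0.16 -0.18  0.13] sd [0.42 0.53 0.36] M [-0.006  0.018 -0.007] 5.6
m500.png
m560.png
side.png
side2.png
side_crop.png
top.png
top2.png
top_crop.png
```

View pics/m560.png

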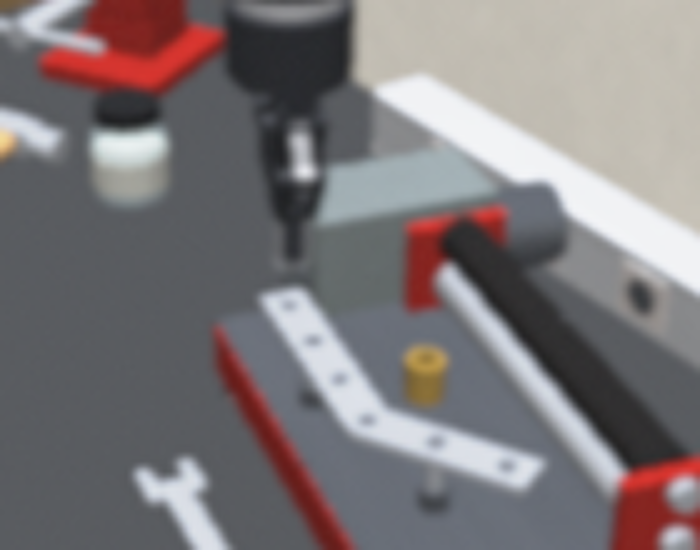

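```bash
python3 - <<'E'
from h import *
a=[cv2.resize(cv2.imread(f"pics/{n}.png")[170:330,230:350],None,fx=2.2,fy=3,interpolation=cv2.INTER_CUBIC) for n in("side2","m500","m560")]
a=[cv2.convertScaleAbs(x,alpha=1.6,beta=-40) for x in a]
cv2.imwrite("pics/cmp.png",np.hstack(a))
E
```

```text
(no output)
```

View pics/cmp.png

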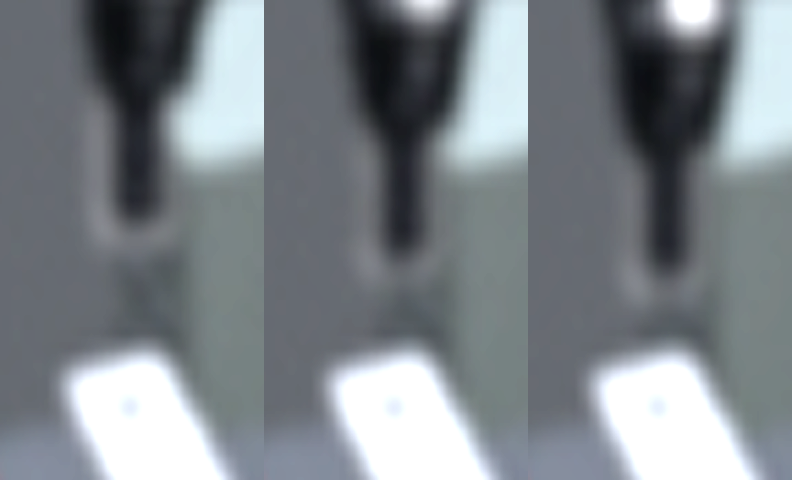

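```bash
python3 - <<'E'
from h import *
b=cv2.imread("pics/side.png").astype(int)
p=capture("side");a=p["pixels"].astype(int)
d=np.abs(a-b).sum(2)
print("cols 250..268, rows 150..178")
for r in range(150,180): print(r,d[r,250:268])
t=get_obs()["tcp_pos"];print(proj(p,t),[proj(p,t+[0,0,h]).round(1).tolist() for h in(.019,.04,.073,.15)])
c,dr=ray(p,[258,163.5]);print("cam",c)
for z in(.088,.1,.12):print(z,onz(p,[258,163.5],z))
for n in("gripper","fingers"):
    try:print(n,len(trace(p,n)))
    except Exception as e:print(e)
E
```

```text
cols 250..268, rows 150..178
150 [  4   2   5  44  99 144 159 148 159 213 273 337 359 277 133  36   2   6]
151 [  5   3   4  29  86 138 152 127 117 150 232 317 333 236 103  19   5  10]
152 [  3   8   0  16  64 122 142 118 102 114 174 255 272 182  75  12   8   6]
153 [  1   2   2   9  34  84 121 122 113 103 110 151 167 119  48   7   4   3]
154 [  3   3   2   2   3  29  74 106 116  90  51  38  51  46  21   0   4   4]
155 [  2   2   5   6  13   6  28  81 107  80  25  21  18   1   2   2   4   3]
156 [  3   3   3   6  16  20   7  62 102  82  18  28  33  14   4   0   3   1]
157 [ 3  3  4  8 17 18  8 59 94 77 22 32 32 13  2  3  4  5]
158 [ 5  5  2  8 14 18 13 61 82 64 22 23 33 11  4  3  6  6]
159 [ 2  4  3  6 12 18 12 67 84 63 17 22 31  9  4  4  4  5]
160 [ 2  0  3  6 18 25  3 65 92 66 15 26 32 10  1  4  3  3]
161 [ 1  3  2 11 31 41 19 35 67 44 11 47 35 12  6  3  1  3]
162 [ 2  3  5 12 32 54 50 23  2 12 43 58 36 10  3  3  3  3]
163 [ 3  2  2  7 22 47 54 45 43 43 46 42 20  5  5  4  1  2]
164 [ 4  5  2  4  8 21 28 29 28 25 20 16  8  1  3  5  4  5]
165 [1 2 4 2 6 6 7 4 7 9 6 4 5 1 5 1 5 2]
166
[... 521 characters left out ...]
 1 5 5 6 5 3 4 5 5 5 3 7 5 4 5 4]
175 [3 4 5 2 4 4 5 5 5 6 4 3 5 5 4 3 3 3]
176 [4 4 6 7 3 5 6 6 2 5 5 6 6 7 5 4 5 4]
177 [2 1 2 3 3 6 5 9 8 7 6 4 6 8 6 7 6 4]
178 [6 3 5 5 6 1 5 5 6 8 4 4 6 6 7 6 5 6]
179 [3 2 5 3 1 3 5 5 7 6 7 5 5 6 5 2 5 4]
[257.97737673 172.12995967] [[258.0, 167.0], [257.9, 161.2], [257.9, 151.9], [257.8, 128.8]]
cam [ 0.05914671 -0.75057959  0.71540566]
0.088 [0.63507655 0.11475498 0.088     ]
0.1 [0.62406109 0.09820426 0.1       ]
0.12 [0.605702   0.07061973 0.12      ]
it knows: bushing, feeder, hammer, jar, mug, parts_tray, screw, socket, spray_can, trip_rail, wrench
it knows: bushing, feeder, hammer, jar, mug, parts_tray, screw, socket, spray_can, trip_rail, wrench
```

>>> {"method": "drive_tool", "body": {
  "plan": [0,0,0,0.4,0,0,0,0,0,0,0.8,0,0,0,0,0,0,1.2,0,0,0,0,0,0,1.4,0,0,0,0,0,0,1.4,0,0,0]
}}

```text
time: 6.15
tcp_pos: [0.6052, 0.0706, 0.0739]
tool_rot: [0.0, 0.846, 0.534, -0.0]
wrist_force: [-0.2, 0.4, -0.5]
grip_width: 0.001
```

```bash
cat > m.py <<'E'
from h import *
F=[];Z=[]
b=cv2.imread("pics/side.png").astype(int)
for i in range(5):
    p=capture("side");o=get_obs();F.append(o["wrist_force"]);Z.append(o["tcp_pos"])
d=np.abs(p["pixels"].astype(int)-b).sum(2)
print("tcp",np.mean(Z,0).round(5),"F",np.mean(F,0).round(2),"sd",np.std(F,0).round(2),"q1",o["qpos"][0],o["time"])
import sys
r0,r1,c0,c1=map(int,sys.argv[1:5])
for r in range(r0,r1): print(r,d[r,c0:c1])
E
python3 m.py 160 182 250 270
```

```text
tcp [0.60546 0.07057 0.07443] F [-0.14  0.19  0.14] sd [0.6  0.32 0.46] q1 0.1161922752873146 6.4
160 [ 5  1  4  3 15 17  6 66 96 67 15 27 33 13  3  4  2  5  2  5]
161 [  1   3   2   8  21  26   4  69 103  80  12  38  34  13   3   4   3   3
   3   4]
162 [ 1  3  3 10 27 31  5 62 94 73 17 35 36 16  5  7  3  2  5  6]
163 [ 3  3  3 13 30 34  4 66 86 70 27 22 31 13  5  2  1  4  3  3]
164 [ 4  5  3 15 32 35  5 67 82 65 28 19 30 10  5  6  5  5  4  1]
165 [ 2  1  3 11 40 44 14 39 54 26 12 41 31 13  3  3  3  3  3  5]
166 [ 7  3  4 10 33 52 46 15  8 26 54 58 29 11  4  5  3  3  5  5]
167 [ 3  4  4  5 19 27 32 26 19 25 31 30 17  6  5  3  5  3  5  3]
168 [ 3  3  5  5  6  8 14 15 11 13 13 10  4  4  4  3  4  5  3  4]
169 [  3   3   4 447   5   7   9  11   7   5   6   8   6   2   6   2   6   6
   4   7]
170 [  4   4 416 458 472   6   7   6   6   7   7   8   6   5   3   5   3   2
   3   2]
171 [  2 365 400 445 472 471   6   7   3  10   6   7   7   5   4   4   3   1
   4   4]
172 [  2   3 385 423 458   7   6   5   5   4   5   5   8   7   2   5   2   3
   1   5]
173 [  4   5   4 398   6   7   5   6   4   3   4   4   3   6   6   4   6   7
   1   4]
174 [5 2 1 6 6 6 6 5 4 6 6 7 4 7 9 6 4 5 3 2]
175 [5 5 6 2 4 3 8 6 5 6 4 5 5 6 5 6 3 3 6 6]
176 [4 4 5 7 6 6 8 8 3 5 5 8 8 7 7 5 8 4 3 3]
177 [ 2  3  6  3  3  6  4 10  7  7  7  7  7  8  7  4  6  6  6  2]
178 [3 5 6 4 4 3 5 6 7 9 5 6 9 5 8 7 5 4 7 2]
179 [5 4 7 3 1 4 8 6 6 7 7 6 6 7 6 4 5 5 7 4]
180 [4 5 3 5 5 7 4 3 6 6 7 6 6 4 3 5 3 6 7 6]
181 [6 5 2 3 4 2 5 4 5 6 8 4 5 5 4 4 7 4 6 7]
```

>>> {"method": "drive_tool", "body": {
  "plan": [0,0,0,0.3,0,0,0,0,0,0,0.6,0,0,0,0,0,0,0.6,0,0,0]
}}

```text
time: 6.7
tcp_pos: [0.6052, 0.0705, 0.068]
tool_rot: [0.0, 0.846, 0.534, -0.0]
wrist_force: [0.4, -0.1, 0.0]
grip_width: -0.0
```

```bash
python3 m.py 163 175 250 266
```

```text
tcp [0.6055  0.07058 0.06847] F [-0.05  0.06  0.11] sd [0.27 0.45 0.25] q1 0.11620660295866223 6.95
163 [ 3  3  3 15 35 46 13 58 83 70 25 24 35 12  8  4]
164 [ 5  4  4 14 39 46  7 64 92 74 32 21 31 12  4  5]
165 [ 1  1  3 11 37 42  3 65 99 72 20 27 33 10  4  1]
166 [  3   2   3  13  32  38   4  69 113  95  24  38  39  16   3   4]
167 [  3   4   4   7  17   8  39 114 149 129  63   9  27  13   6   3]
168 [  3   3   4   3   1  18  59 110 132 115  68  16   8   7   4   1]
169 [  3   3   5 446   4   5  25  45  55  47  27   6   5   4   7   3]
170 [  3   3 417 457 473   6   3   4   6   2   4   7   7   5   0   5]
171 [  3 365 399 446 470 473   6   7   4   9   7   8   8   6   3   5]
172 [  3   6 385 423 458   6   7   7   5   5   6   4   8   7   2   4]
173 [  3   8   6 397   6   8   5   6   4   4   4   5   4   7   6   3]
174 [5 6 2 8 9 8 6 5 4 5 5 6 4 8 9 6]
```

>>> {"method": "drive_tool", "body": {
  "plan": [0,0,0,0.2,0,0,0,0,0,0,0.4,0,0,0,0,0,0,0.4,0,0,0]
}}

```text
time: 7.25
tcp_pos: [0.6054, 0.0705, 0.0642]
tool_rot: [0.0, 0.846, 0.534, 0.0]
wrist_force: [-0.4, -0.1, -0.5]
grip_width: 0.001
```

```bash
python3 m.py 165 175 250 266
```

```text
tcp [0.60557 0.07058 0.06459] F [-0.02 -0.16  0.  ] sd [0.57 0.23 0.53] q1 0.11620720461777731 7.5
165 [ 3  4  5 14 40 51 12 59 99 79 30 22 30 11  4  4]
166 [  7   3   3  12  35  38   3  79 122 111  42  26  39  16   4   4]
167 [  3   3   6  10   9  13  86 191 251 239 151  36  21  15   6   3]
168 [  4   0   6   4  31  92 192 303 347 313 223  97  10  11   3   2]
169 [  3   5   6 442  41 106 191 253 260 222 153  76  15   5   8   3]
170 [  4   4 417 455 469  48  90 108 105  76  45  20   2   6   3   6]
171 [  3 365 398 444 469 469  12  10   9   0   2   5   7   6   3   6]
172 [  3   5 385 421 458   8   9   7   6   7   8   4  10   6   5   5]
173 [  2   5   6 396   8   7   6   6   6   5   6   4   3   8   5   4]
174 [5 3 3 7 9 8 7 6 4 5 6 6 4 7 7 4]
```

>>> {"method": "drive_tool", "body": {
  "plan": [0,0,0,0.2,0,0,0,0,0,0,0.4,0,0,0,0,0,0,0.4,0,0,0]
}}

```text
time: 7.8
tcp_pos: [0.6054, 0.0706, 0.0603]
tool_rot: [0.0, 0.846, 0.534, 0.0]
wrist_force: [-0.3, -0.2, -0.8]
grip_width: 0.003
```

```bash
python3 m.py 167 177 250 266
```

```text
tcp [0.60561 0.07059 0.06064] F [-0.15 -0.19 -0.22] sd [0.42 0.29 0.55] q1 0.11620779247970162 8.05
167 [  1   5   4   5   3  22  89 199 261 258 168  47  18  15   9   6]
168 [  5   3   3  12  51 124 233 356 423 409 320 161  34   8   6   2]
169 [  8   5   5 440  66 152 262 363 405 385 314 191  69   4   5   5]
170 [  3   5 416 453 459 104 163 205 215 201 166 108  44   5   3   3]
171 [  4 365 399 442 465 460  49  47  47  46  37  20   9   3   4   4]
172 [  1   5 384 422 456   3   1   3   5   4   5   4  10   7   3   5]
173 [  4   4   6 397   6   4   6   8   7   6   5   5   4   9   6   7]
174 [6 3 0 5 8 8 8 5 4 7 6 5 4 7 7 6]
175 [5 6 6 3 7 5 7 8 5 6 5 4 6 5 6 7]
176 [ 4  5  5  7  6  6  7  9  4  5  6  9 10  8  7  7]
```

```bash
cat > m2.py <<'E'
from h import *
import sys
from scipy.ndimage import shift
from scipy.optimize import minimize_scalar
# rail drop by sub-pixel vertical shift of the strip's image (screws 4,5 part by default) against the first picture
n=int(sys.argv[1]) if len(sys.argv)>1 else 5
c0,c1=(278,308) if len(sys.argv)<3 else map(int,sys.argv[2:4])
b=cv2.cvtColor(cv2.imread("pics/side.png"),cv2.COLOR_BGR2GRAY).astype(float)
F=[];Z=[];A=[]
for i in range(n):
    p=capture("side");o=get_obs();F.append(o["wrist_force"]);Z.append(o["tcp_pos"]);A.append(cv2.cvtColor(p["pixels"],cv2.COLOR_BGR2GRAY).astype(float))
a=np.mean(A,0);r=slice(188,212);c=slice(c0,c1)
m=(b[r,c]>150);m=cv2.dilate(m.astype(np.uint8),np.ones((5,3)))>0
e=lambda s:((shift(b,(s,0),order=1)[r,c]-a[r,c])[m]**2).mean()
s=minimize_scalar(e,bounds=(-2,5),method="bounded")
s0=proj(p,np.array([.592,-.0956,.095]))[1];s1=proj(p,np.array([.592,-.0956,.085]))[1]
print("t",round(o["time"],2),"tcp",np.mean(Z,0).round(4),"F",np.mean(F,0).round(2),"+-",np.std(F,0).round(2)[2],"drop mm",round(s.x/(s1-s0)*10,2),"res",round(s.fun,1),"e0",round(e(0),1))
E
python3 m2.py 2
```

```text
t 8.15 tcp [0.6057 0.0706 0.0608] F [0.45 0.45 0.15] +- 0.44 drop mm -0.0 res 4.6 e0 4.6
```

>>> {"method": "drive_tool", "body": {
  "plan": [0,0,0,0.1,0,0,0,0,0,0,0.3,0,0,0,0,0,0,0.3,0,0,0]
}}

```text
time: 8.45
tcp_pos: [0.6055, 0.0706, 0.0574]
tool_rot: [0.0, 0.846, 0.534, 0.0]
wrist_force: [-0.3, 0.8, -0.5]
grip_width: -0.001
```

```bash
python3 m2.py 4
```

```text
t 8.65 tcp [0.6056 0.0706 0.0577] F [ 0.32  0.02 -0.06] +- 0.69 drop mm -0.0 res 4.7 e0 4.7
```

```bash
python3 - <<'E'
from h import *
L=[]
for n,x0,y0 in(("side",235,130),("side",235,130)):
    im=capture(n)["pixels"] if not L else cv2.imread("pics/side.png")
    L.append(cv2.convertScaleAbs(cv2.resize(im[y0:y0+55,x0:x0+40],None,fx=10,fy=10,interpolation=cv2.INTER_LINEAR),alpha=1.2))
cv2.imwrite("pics/tip.png",np.hstack(L))
E
```

```text
(no output)
```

View pics/tip.png

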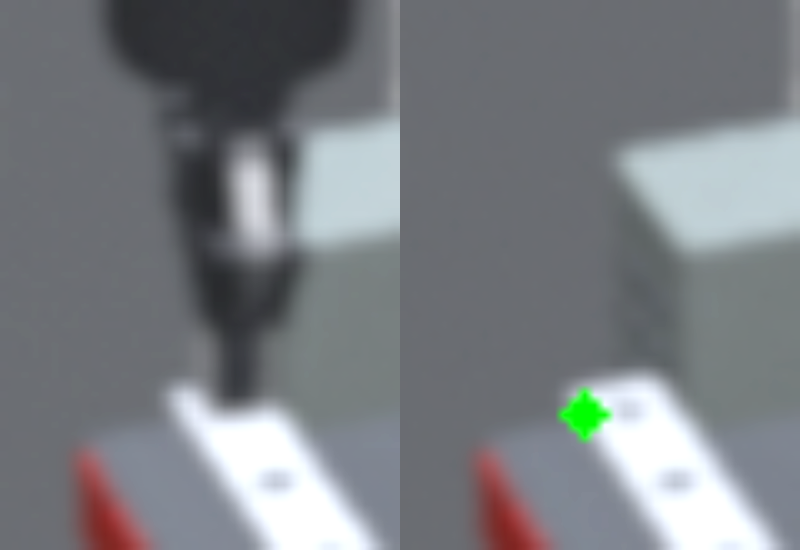

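```bash
python3 - <<'E'
from h import *
p=capture("top");q=capture("side")
for a in((249,250),(187,236),(270,147)):print("top",onz(p,np.array(a)/3.2-.5+[150,80],.125).round(4))
for a in((293,249),(222,158)):print("side",onz(q,np.array([235+a[0]/10-.5,130+a[1]/10-.5]),.125).round(4))
E
python3 m2.py 3
```

```text
top [0.648  0.1017 0.125 ]
top [0.6658 0.1733 0.125 ]
top [0.7704 0.0762 0.125 ]
side [0.6478 0.1001 0.125 ]
side [0.6628 0.1638 0.125 ]
t 8.95 tcp [0.6057 0.0706 0.0578] F [ 0.29 -0.06 -0.35] +- 0.36 drop mm 0.0 res 4.6 e0 4.6
```

>>> {"method": "drive_tool", "body": {
  "plan": [0,0,0,0.1,0,0,0,0,0,0,0.3,0,0,0,0,0,0,0.3,0,0,0]
}}

```text
time: 9.25
tcp_pos: [0.6057, 0.0706, 0.0545]
tool_rot: [0.0, 0.846, 0.534, 0.0]
wrist_force: [0.4, 0.2, 2.0]
grip_width: 0.001
```

```bash
python3 m2.py 4
```

```text
t 9.45 tcp [0.6057 0.0706 0.0547] F [-0.22 -0.28  1.06] +- 0.18 drop mm 1.34 res 10.1 e0 85.1
```

>>> {"method": "drive_tool", "body": {
  "plan": [0,0,0,0.1,0,0,0,0,0,0,0.2,0,0,0,0,0,0,0.3,0,0,0,0,0,0,0.4,0,0,0,0,0,0,0.4,0,0,0]
}}

```text
time: 9.95
tcp_pos: [0.6057, 0.0706, 0.0508]
tool_rot: [0.0, 0.846, 0.534, 0.0]
wrist_force: [-1.2, 0.8, 3.4]
grip_width: -0.002
```

```bash
python3 m2.py 5; python3 w.py
```

```text
t 10.2 tcp [0.6057 0.0706 0.0509] F [-0.73  0.05  3.23] +- 0.28 drop mm 5.23 res 33.7 e0 1083.4
t 10.2 tcp [0.6057 0.0706 0.0509] F [-0.48  0.49  3.39] grip -0.004 q6 0.56
[[ 4.303e-01  9.027e-01  1.300e-03]
 [ 9.027e-01 -4.303e-01 -1.000e-04]
 [ 5.000e-04  1.200e-03 -1.000e+00]]
0 [ 0.06 -0.2  -3.81]
1 [-4.25  0.69 -3.81]
2 [-8.55  1.57 -3.81]
3 [-12.87   2.47  -3.81]
4 [-15.59   5.91  -3.81]
5 [-18.32   9.37  -3.81]
```

>>> {"method": "drive_tool", "body": {
  "plan": [0,-0.2,0.03,0,0,0,0,0,-0.5,0.08,0,0,0,0,0,-0.8,0.13,0,0,0,0,0,-1.1,0.18,0,0,0,0,0,-1.4,0.23,0,0,0,0,0,-1.7,0.28,0,0,0,0,0,-2,0.33,0,0,0,0,0,-2.3,0.38,0,0,0,0,0,-2.6,0.43,0,0,0,0,0,-2.9,0.48,0,0,0,0,0,-3.2,0.53,0,0,0,0,0,-3.5,0.58,0,0,0,0,0,-3.8,0.63,0,0,0,0,0,-4.05,0.67,0,0,0,0,0,-4.25,0.7,0,0,0,0]
}}

```text
time: 11.7
tcp_pos: [0.5937, 0.029, 0.0509]
tool_rot: [0.0, 0.846, 0.534, 0.0]
wrist_force: [1.0, 1.7, 4.4]
grip_width: -0.002
```

```bash
python3 m2.py 4; python3 w.py
```

```text
t 11.9 tcp [0.5937 0.0288 0.0508] F [ 0.16 -0.61  3.06] +- 0.48 drop mm 5.23 res 36.1 e0 1089.6
t 11.9 tcp [0.5937 0.0288 0.0508] F [-0.32 -1.88  3.08] grip 0.001 q6 0.49
[[ 4.305e-01  9.026e-01  1.100e-03]
 [ 9.026e-01 -4.305e-01 -9.000e-04]
 [-3.000e-04  1.400e-03 -1.000e+00]]
0 [ 4.35 -0.91 -3.82]
1 [ 0.04 -0.02 -3.82]
2 [-4.27  0.87 -3.81]
3 [-8.58  1.76 -3.81]
4 [-11.3    5.21  -3.81]
5 [-14.03   8.67  -3.8 ]
```

Right on screw1, depth steady at 5.2 mm. On to screw2 and screw3.

>>> {"method": "drive_tool", "body": {
  "plan": [0,-0.3,0.06,0,0,0,0,0,-0.7,0.14,0,0,0,0,0,-1.1,0.22,0,0,0,0,0,-1.5,0.3,0,0,0,0,0,-1.9,0.39,0,0,0,0,0,-2.3,0.47,0,0,0,0,0,-2.7,0.55,0,0,0,0,0,-3.1,0.63,0,0,0,0,0,-3.5,0.71,0,0,0,0,0,-3.9,0.8,0,0,0,0,0,-4.3,0.88,0,0,0,0,0,-4.7,0.96,0,0,0,0,0,-5.1,1.04,0,0,0,0,0,-5.5,1.13,0,0,0,0,0,-5.9,1.21,0,0,0,0,0,-6.3,1.29,0,0,0,0,0,-6.7,1.37,0,0,0,0]
}}

```text
time: 13.6
tcp_pos: [0.5771, -0.0379, 0.0509]
tool_rot: [0.001, 0.846, 0.534, 0.0]
wrist_force: [0.5, 2.1, 3.8]
grip_width: 0.002
```

```bash
python3 m2.py 3; python3 w.py|tail -6
```

```text
t 13.75 tcp [ 0.577  -0.0383  0.0509] F [-0.12 -1.28  3.43] +- 0.07 drop mm 5.23 res 45.4 e0 1110.1
0 [11.11 -2.3  -3.83]
1 [ 6.8  -1.41 -3.83]
2 [ 2.5  -0.51 -3.82]
3 [-1.82  0.38 -3.81]
4 [-4.54  3.83 -3.8 ]
5 [-7.26  7.29 -3.8 ]
```

>>> {"method": "drive_tool", "body": {
  "plan": [0,-0.4,0.08,0,0,0,0,0,-0.8,0.17,0,0,0,0,0,-1.2,0.25,0,0,0,0,0,-1.5,0.31,0,0,0,0,0,-1.8,0.38,0,0,0,0,0,-2,0.65,0,0,0,0,0,-2.2,0.9,0,0,0,0,0,-2.45,1.2,0,0,0,0,0,-2.7,1.5,0,0,0,0,0,-2.95,1.8,0,0,0,0,0,-3.2,2.1,0,0,0,0,0,-3.4,2.4,0,0,0,0,0,-3.65,2.7,0,0,0,0,0,-3.9,3,0,0,0,0,0,-4.1,3.3,0,0,0,0,0,-4.35,3.6,0,0,0,0,0,-4.54,3.83,0,0,0,0]
}}

```text
time: 15.45
tcp_pos: [0.5921, -0.0961, 0.0509]
tool_rot: [0.001, 0.846, 0.533, -0.0]
wrist_force: [-0.5, 1.9, 3.0]
grip_width: 0.003
```

```bash
python3 m2.py 3 266 280; python3 w.py|tail -6
```

```text
t 15.6 tcp [ 0.5923 -0.0963  0.051 ] F [-0.12 -2.1   2.89] +- 0.26 drop mm 5.39 res 52.0 e0 915.4
0 [15.69 -6.19 -3.84]
1 [11.38 -5.29 -3.83]
2 [ 7.08 -4.4  -3.82]
3 [ 2.76 -3.5  -3.81]
4 [ 0.05 -0.05 -3.8 ]
5 [-2.68  3.42 -3.79]
```

>>> {"method": "drive_tool", "body": {
  "plan": [0,-0.2,0.25,0,0,0,0,0,-0.45,0.55,0,0,0,0,0,-0.7,0.87,0,0,0,0,0,-0.95,1.2,0,0,0,0,0,-1.2,1.52,0,0,0,0,0,-1.45,1.85,0,0,0,0,0,-1.7,2.17,0,0,0,0,0,-1.95,2.5,0,0,0,0,0,-2.2,2.8,0,0,0,0,0,-2.4,3.05,0,0,0,0,0,-2.55,3.25,0,0,0,0,0,-2.6,3.32,0,0,0,0]
}}

```text
time: 16.8
tcp_pos: [0.6111, -0.1343, 0.0511]
tool_rot: [0.001, 0.846, 0.533, -0.0]
wrist_force: [-0.9, 1.8, 3.0]
grip_width: -0.0
```

```bash
python3 m2.py 3 266 290; python3 w.py|tail -1
python3 - <<'E'
from h import *
L=[]
for im in(capture("side")["pixels"],cv2.imread("pics/side.png")):
    L.append(cv2.resize(im[140:220,245:325],None,fx=5,fy=6))
cv2.imwrite("pics/end.png",np.hstack(L))
E
```

```text
t 16.95 tcp [ 0.6111 -0.1344  0.0512] F [-0.15 -0.28  2.95] +- 0.42 drop mm 5.07 res 67.9 e0 940.0
5 [-0.06  0.07 -3.78]
```

View pics/end.png

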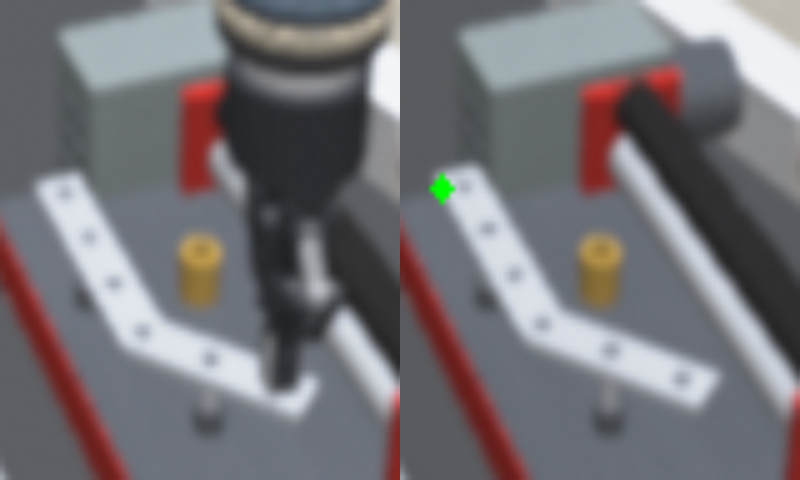

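The picture shows the tip at (283, 385), over the last screw head, with the strip still pressed and the bushing at (200, 270) unmoved. Next I lift off.

>>> {"method": "drive_tool", "body": {
  "plan": [0,0,0,-0.2,0,0,0,0,0,0,-0.5,0,0,0,0,0,0,-1,0,0,0,0,0,0,-2,0,0,0,0,0,0,-4,0,0,0,0,0,0,-6,0,0,0,0,0,0,-8,0,0,0,0,0,0,-10,0,0,0,0,0,0,-12,0,0,0,0,0,0,-12,0,0,0,0,0,0,-12,0,0,0]
}}

```text
time: 18.1
tcp_pos: [0.6112, -0.134, 0.1718]
tool_rot: [0.002, 0.846, 0.533, 0.0]
wrist_force: [0.2, -0.3, -1.4]
grip_width: 0.002
```

```bash
python3 m2.py 3; python3 - <<'E'
from h import *
b=cv2.imread("pics/side.png").astype(int);p=capture("side")
d=np.abs(p["pixels"].astype(int)-b).sum(2)>60
for n in("bushing","wrench","socket","spray_can","hammer","mug","parts_tray","jar","trip_rail"):
    r=trace(p,n); print(n, r and (int(r[0]["region"].sum()),int((d&r[0]["region"]).sum()),round(r[0]["confidence"],2)))
hand_in()
E
```

```text
t 18.25 tcp [ 0.6106 -0.1339  0.1707] F [-0.24  0.38 -0.28] +- 0.19 drop mm 0.0 res 21.3 e0 21.3
bushing []
wrench (331, 0, 0.59)
socket (315, 0, 0.46)
spray_can (658, 0, 0.9)
hammer (353, 0, 0.75)
mug (1743, 0, 0.98)
parts_tray (4918, 0, 0.86)
jar (329, 0, 0.78)
trip_rail (146, 0, 0.65)
the job is handed in; nothing more can be done
```

I ran the shut fingertips along the trip rail from the first screw head, round the bend to the last, in one stroke, then lifted straight up and handed the job in at about 18 s.

**Depth and force:** At every stop the rail was pressed about 5.1–5.4 mm by camera, with a wrist force of about 3 N. The 600 N/m spring would give that force at about 5 mm. I measured only at the stops, not continuously between them.

**Last checks:** After lift-off the rail image showed no drop from rest and the wrist force was close to zero. The wrench, socket, spray can, hammer, mug, tray and jar showed no change in the picture.

**What failed or disagreed:**
- **Fingertip height:** the real fingertips met the rail about 39 mm above the reported TCP height. I found contact by careful lowering, with force and camera, and not from the nominal height. Sideways position agreed with the reported one, and the tip was seen on the last screw head.
- **Bushing:** the network did not find it in the final check. In the last picture I viewed, with the fingers still on the last screw head, it stood unmoved.
- **Screw detections:** the network's positions were scattered, so I used a geometric fit to both cameras instead, with residuals of 0.3 px or less.

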